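Show a calligraphy pupil the hooked stroke and where to write it

TASK

Show the pupil how the big hooked stroke on the model sheet is written: using the closed fingers as a pointer straight down, trace it slowly from its thick upper end, down, round the bend and along to the tip of the hook, keeping the fingertips about a centimetre above the paper, for the ink is fresh and the sheet must not be touched. Then show where to write it: lightly touch the middle of the one blank square on the practice sheet with the fingertips and finish there, still holding that touch. Do not touch the squares already written, and leave the paperweights and all the other things where they are.

Things in the scene. Friction and masses are not known exactly. Their poses are not given: they have to be found in the camera images.
- model: Model sheet, left or right of the table's middle: a fixed pad of pale paper, 280 (x) by 240 mm (y), 3 mm thick, with one wet black brush stroke 14 mm wide in a 184 mm red guide square. It runs down the page, bends (radius 35 mm) to the right, runs level and hooks up. Origin: centre of the underside, at table height; +x up the page (away from the robot at yaw 0), +y to the page's left.
- stroke0 (a point): Point 1 of 7 on the stroke's centre line, on the paper surface: the very start of the stroke, its thick upper end. At (65, 35) mm in x, y of the model sheet.
- stroke1 (a point): Point 2 of 7 on the stroke's centre line, on the paper surface: 32 mm on, in the middle of the straight run down. At (33, 35) mm in x, y of the model sheet.
- stroke2 (a point): Point 3 of 7 on the stroke's centre line, on the paper surface: 33 mm on, low on the straight run down. At (0, 35) mm in x, y of the model sheet.
- stroke3 (a point): Point 4 of 7 on the stroke's centre line, on the paper surface: half way round the bend. At (-46.7, 24.7) mm in x, y of the model sheet.
- stroke4 (a point): Point 5 of 7 on the stroke's centre line, on the paper surface: the beginning of the level run to the right, just after the bend. At (-57, -5) mm in x, y of the model sheet.
- stroke5 (a point): Point 6 of 7 on the stroke's centre line, on the paper surface: the corner, the lower right end of the level run, where the hook begins. At (-57, -50) mm in x, y of the model sheet.
- stroke6 (a point): Point 7 of 7 on the stroke's centre line, on the paper surface: the pointed tip of the hook, end of the stroke. At (-12, -58) mm in x, y of the model sheet.
- blank: The one empty square on the pupil's practice sheet: a 90 by 90 mm red-ruled guide square of paper. Origin: its centre, 3 mm below the paper surface (at table height); axes as the practice sheet. It can be any of the four squares.
- practice: Pupil's practice sheet: a fixed, rigid pad of darker tan paper, 280 (x) by 240 mm (y), 3 mm thick, with four 90 mm guide squares two by two, three of them written. Origin: centre of the underside; +x up the page, +y to the page's left; the squares' centres are at x = 35 or -55 mm, y = 45 or -45 mm.
- written1: A square of the practice sheet in which the pupil has already written the stroke, ink still wet; 90 by 90 mm, origin at its centre, 3 mm below the paper surface.
- written2: A square of the practice sheet in which the pupil has already written the stroke, ink still wet; 90 by 90 mm, origin at its centre, 3 mm below the paper surface.
- written3: A square of the practice sheet in which the pupil has already written the stroke, ink still wet; 90 by 90 mm, origin at its centre, 3 mm below the paper surface.
- weight1: Brass paperweight bar, 24 by 180 by 12 mm tall, loose across the top margin of the model sheet (118 mm up the page from its centre). Origin: centre of its underside; long axis y.
- weight2: Dark wooden paperweight bar with brass bands, 24 by 180 by 16 mm tall, loose across the top margin of the practice sheet (118 mm up the page from its centre). Origin: centre of its underside; long axis y.
- inkstone: Black slate inkstone, 100 by 150 by 24 mm tall, beyond the sheets. Origin: centre of its underside.
- ink_bottle: Black ink bottle with a red cap, 60 mm across, 140 mm tall, at the right. Origin: centre of its underside.
- water_cup: White water cup, 76 mm across, 85 mm tall, at the right. Origin: centre of its underside.
- phone: Phone in a red case, 158 by 77 by 9 mm, lying at the left. Origin: centre of its underside.
- seal: Stone name seal, 22 mm square and 56 mm tall, standing in the gap between the two sheets. Origin: centre of its underside.
- brush_bed: Brush, about 280 mm long along y, lying in a small blue and white brush bed 120 by 35 by 23 mm tall, beyond the left sheet. Origin: centre of the bed's underside.
Not all that is in view belongs to the job. Leave any orange or turquoise look-alike of the blank alone.

How it is judged (in metres and radians):
On the way, in this order (a step that is already met when the one before it is completed fails the run):
1. Fingertips low over the start of the stroke (horizontal distance between the grasp point and stroke0 below 0.014 m and z of the grasp point in the frame of model below 0.053 m), for 0.1 s.
2. Fingertips low over the upper part of the run down (horizontal distance between the grasp point and stroke1 below 0.014 m and z of the grasp point in the frame of model below 0.053 m), for 0.1 s.
3. Fingertips low over the lower part of the run down (horizontal distance between the grasp point and stroke2 below 0.014 m and z of the grasp point in the frame of model below 0.053 m), for 0.1 s.
4. Fingertips low over the bend (horizontal distance between the grasp point and stroke3 below 0.014 m and z of the grasp point in the frame of model below 0.053 m), for 0.1 s.
5. Fingertips low over the level run (horizontal distance between the grasp point and stroke4 below 0.014 m and z of the grasp point in the frame of model below 0.053 m), for 0.1 s.
6. Fingertips low over the corner before the hook (horizontal distance between the grasp point and stroke5 below 0.014 m and z of the grasp point in the frame of model below 0.053 m), for 0.1 s.
7. Fingertips low over the tip of the hook (horizontal distance between the grasp point and stroke6 below 0.014 m and z of the grasp point in the frame of model below 0.053 m), for 0.1 s.
8. Fingertips touch the middle of the blank square (contact force between the fingers and blank above 0.3 N and horizontal distance between the grasp point and blank below 0.03 m), for 0.2 s.
At the end, for the whole second after the job is handed in: The fingertips rest on the blank square with a contact force of 0.3 to 20 N, within 30 mm of its centre, and hold there; each paperweight and other loose thing is within 8 mm of where it was (all of step 8 and contact force between the fingers and blank below 20 N and distance of each of weight1, weight2, inkstone, ink_bottle, water_cup, phone, seal, brush_bed from where it was at the start of the episode below 0.008 m); the arm keeps its last pose, push and grip.
It fails at once if the model sheet with its wet ink is touched (contact force between any of the fingers, the arm and model above 0.3 N).
It fails at once if a square with the pupil's wet writing is touched (contact force between any of the fingers, the arm and written1 above 0.3 N or contact force between any of the fingers, the arm and written2 above 0.3 N or contact force between any of the fingers, the arm and written3 above 0.3 N).
It fails at once if the blank square is struck hard (over 80 N) (contact force between the fingers and blank above 80 N).
It fails at once if a paperweight or another thing on the table is moved, tipped or lifted (over 8 mm) (distance of any of weight1, weight2, inkstone, ink_bottle, water_cup, phone, seal, brush_bed from where it was at the start of the episode above 0.008 m).
It also fails if it takes over 50 s, if anything falls off the work surface, if the arm or the gripper's body presses on something with over 40 N, if the wrist force passes 120 N, or if a joint passes its speed limit or range.

ROBOT

A 7-joint arm with a two-finger parallel gripper is mounted at the origin on the work surface. World frame = base frame: x ahead of the robot, y to its left, z up, the work surface at z = 0. Lengths are in mm, angles in rad, forces in N, time in s.
With the tool pointing down it reaches from about 400 to 850 mm from the base axis. Payload 4.4 kg.
Tool frame: the origin (TCP) lies on the centre line of the jaws, within the pads' length; the fingertips stand 17 mm ahead of it and the grasp point (between the pads) lies 2 mm behind it; z points along the fingers, y is the line along which they close (so a half turn about z gives the same grasp; the last joint's range is limited). The gripper opens to 94 mm and grips with 3 to 60 N. Pads are 16 mm wide; open, the fingers measure 119 mm over their backs; the gripper's body (75 mm by 177 mm) begins 78 mm behind the grasp point.
Start: joints at [1.053, 0.628, 0.038, 1.517, -0.027, 0.996, -0.02], TCP at [283.809, -584.782, 222.478] pointing down, gripper open.
Joint ranges: [-3.06, 3.06], [-0.37, 2.12], [-1.25, 1.32], [0.18, 2.47], [-1.1, 4.24], [0.23, 1.98], [-2.94, 2.94]. Speed limits (rad/s): [2.57, 2.57, 3.14, 3.14, 3.14, 3.14, 3.14].

INTERFACE

Orientations are given as [roll, pitch, yaw] about the fixed x, y, z axes, in that order (R = Rz(yaw) Ry(pitch) Rx(roll)).
In Python, from cell import observe, eyes, hand_in gives the robot as it stands. The module is installed in compiled form; this text tells all that it offers.
- The arm moves only by the shell command python3 -m crank 'ROWS' [OPENING] [FORCE]. ROWS is JSON, a list of rows, each an object of numbers: "tx", "ty", "tz": the shift along the tool's x, y, z in mm; "spin": the turn about the tool's z in rad. A call has 1 to 12 rows; each row shifts and turns the commanded pose from where the row before left it, along the tool's axes as they then stand; what a row does not reach is not made up. A row lasts 1/8 s, in which the tool goes at most 62.5 mm and 10.7 degrees, less where a joint would pass 70% of its speed; a pose out of reach is approached as far as the arm can. A call is refused whole if a number of a shift passes 62.5 or a number of a turn 0.188, either way. A call with a gripper value outside its range is refused whole. OPENING is the closure in counts, from 0 (fully open) to 255 (shut), set as the call begins (- or left out, the last holds). The fingers move at their own pace and stop on an object; FORCE is the grip in N (left out, the last holds). Time passes only in rows, so rows that do not move let the fingers close. It gives the time, the measured TCP pose, the force, the opening and the grip force at its end, in the units of the state.
- observe(): the state, without advancing time (a new reading comes with each control period).
- eyes.camera(name): name is "scene" or "top" or "wrist"; returns the picture (384x512x3 uint8, red, green, blue); there is no depth.
- eyes.camera_params(name): a dict with "vfov" (degrees; the focal length in pixels is half the picture's height over the tangent of half this angle, whatever the lens; pixels are square), "cx", "cy" (the principal point, pixels), "rvec" (rotation vector, rad) and "tvec" (3), from world to camera coordinates, as OpenCV has them. Camera axes: x right, y down, z forward; pixel columns grow to the right and rows downward; lengths in mm; the calibration is good to about 2 mm. The wrist camera is an equidistant fisheye: a pixel r from the principal point sees the ray r / f radians off the axis. A picture is of the moment at which its call begins: read the wrist's pose just before it. camera_params takes no time and is no camera call; for the wrist camera it gives the pose at the moment of the call.
- hand_in(): hands the job in; it is judged then, once.
The state is a dict: "time": time; "joints": joint angles; "dq": joint speeds; "joint_torque": joint torques, N m; "tool_pos": TCP position; "orientation": TCP orientation; "force": force on the tool from outside, world axes, zero at the start; "torque": the same for the moment, N m; "opening": opening from 0.0 (shut) to 1.0 (fully open); "gripper_force": force on a finger pad.
Only numpy, scipy, OpenCV 4.12 (cv2) and the standard library are available. Lean on these libraries where they do the work, as an engineer would, in place of code of your own. Each camera call takes 0.05 s, during which the arm holds its last target. There are 200 camera calls.

## Working session

There is one attempt and no reset: what is moved stays moved. The work goes in short steps, Python scripts to look and compute and a shell command to move; the robot and the scene stay as the last step left them, time stands still between calls to the robot, and variables do not carry over. Pictures are saved under pics/ and viewed, at most 10 in all, crops included, and the job is handed in when it is done.

```bash
mkdir -p pics; python3 - <<'E'
from cell import observe, eyes
import cv2
s=observe();print(s)
for n in("top","scene"):
    im=eyes.camera(n);cv2.imwrite(f"pics/{n}0.png",im[:,:,::-1]);p=eyes.camera_params(n);print(n,p)
im=cv2.imread("pics/top0.png");cv2.imwrite("pics/top0b.png",cv2.resize(im,(800,600),interpolation=cv2.INTER_CUBIC))
E
```

```text
{'time': 0.0, 'joints': array([ 1.05318083,  0.62931207,  0.03843939,  1.51835775, -0.02697598,
        0.99627938, -0.02000661]), 'dq': array([ 0.00018218,  0.00036195,  0.00058347,  0.00052971, -0.0007386 ,
        0.00062243, -0.00040487]), 'joint_torque': array([ 1.08052739e-04, -5.49725676e+01,  1.14344560e+00, -1.86633986e+01,
       -5.22039633e-02,  2.35566648e-02,  1.94426266e-04]), 'tool_pos': array([ 283.53787253, -584.20324233,  221.57939618]), 'orientation': array([-3.13975449e+00,  4.08238773e-05,  4.51824307e-01]), 'force': array([ 0.09220925, -0.51070963,  0.5749832 ]), 'torque': array([-0.00326927,  0.00243152,  0.00525315]), 'gripper_force': 0.0, 'opening': 0.9997315391128196}
top {'vfov': 57.51224964529163, 'cx': 250.50863478184579, 'cy': 189.60360763857892, 'rvec': array([ 2.12544014, -2.07493585,  0.22628909]), 'tvec': array([ -15.94940982,  558.68880593, 1085.21264399])}
scene {'vfov': 52.47362440797144, 'cx': 256.58663590978625, 'cy': 196.78710608617703, 'rvec': array([ 2.27282107,  0.85318294, -0.3532074 ]), 'tvec': array([-424.09318078, -241.39509612, 1377.9313806 ])}
```

View pics/top0b.png

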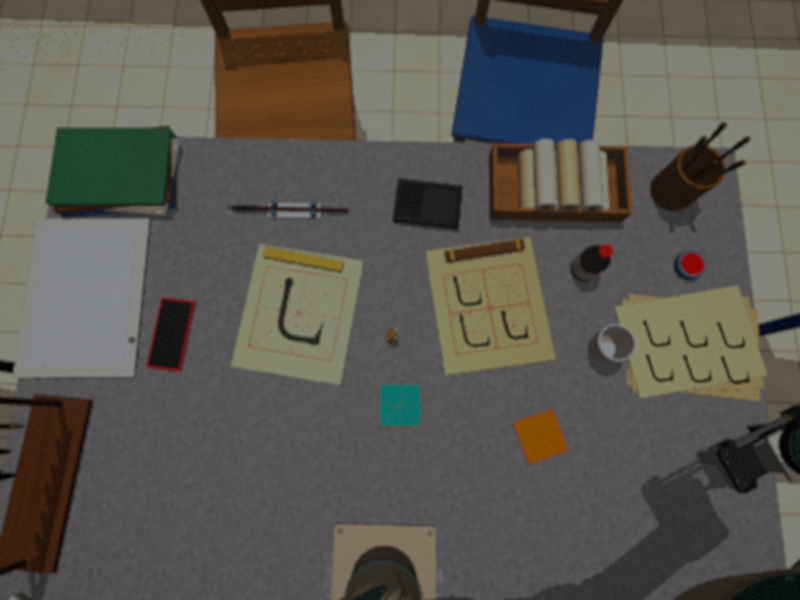

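The model sheet is on the left at about (298,314). The practice sheet is on the right at about (490,305), and its blank square is the upper right one at about (508,282). I'll enlarge the picture to read the corners.

```bash
python3 - <<'E'
import cv2
im=cv2.imread("pics/top0.png")[145:250,140:360]
cv2.imwrite("pics/c.png",cv2.convertScaleAbs(cv2.resize(im,None,fx=3.6,fy=3.6,interpolation=cv2.INTER_CUBIC),alpha=1.4))
E
```

```text
(no output)
```

View pics/c.png

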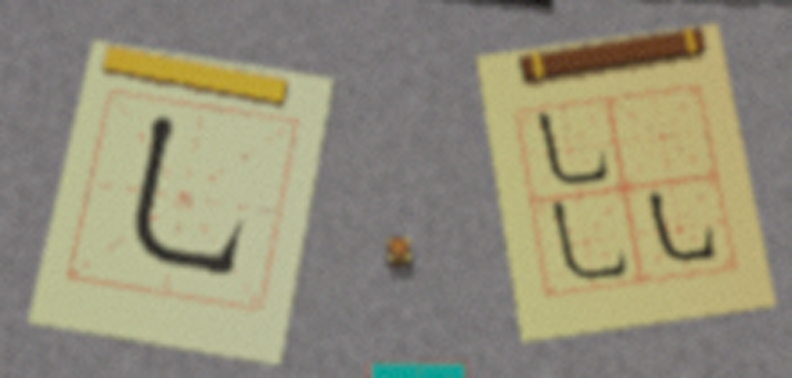

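The crop shows these corners (TL, TR, BR, BL):
- Model: (95,40), (333,77), (279,364), (29,322).
- Practice: (477,56), (719,24), (776,305), (522,342).

The seal stands near (399,262).

```bash
cat > h.py <<'E'
import numpy as np,cv2
from cell import observe,eyes
from scipy.optimize import least_squares
def K(p):
    f=192/np.tan(np.radians(p["vfov"]/2)); return np.array([[f,0,p["cx"]],[0,f,p["cy"]],[0,0,1]])
def ray(p,px,z=3):
    R=cv2.Rodrigues(p["rvec"])[0];C=-R.T@p["tvec"];d=R.T@np.linalg.solve(K(p),[*px,1]);return C+d*(z-C[2])/d[2]
def place(pose,q):
    x,y,a=pose;c,s=np.cos(a),np.sin(a);q=np.atleast_2d(q);return np.c_[x+c*q[:,0]-s*q[:,1],y+s*q[:,0]+c*q[:,1]]
S=[(65,35),(33,35),(0,35),(-46.7,24.7),(-57,-5),(-57,-50),(-12,-58)]
E
python3 - <<'E'
from h import *
p=eyes.camera_params("top")
Q=np.array([(140,120),(140,-120),(-140,-120),(-140,120)])
g=lambda u:(140+(u[0]+.5)/3.6-.5,145+(u[1]+.5)/3.6-.5)
for n,c in dict(model=[(95,40),(333,77),(279,364),(29,322)],practice=[(477,56),(719,24),(776,305),(522,342)]).items():
    W=np.array([ray(p,g(u))[:2] for u in c])
    r=least_squares(lambda v:(place(v,Q)-W).ravel(),[*W.mean(0),0]);print(n,r.x.round(3),r.fun.round(1))
    print(place(r.x,S).round(1) if n=="model" else place(r.x,[(35,-45)]).round(1))
print("seal base",ray(p,g((399,268)),0)[:2])
E
```

```text
model [ 5.33092e+02  2.02252e+02 -1.41000e-01] [ 0.6  1.6 -0.8 -0.9 -0.2 -1.5  0.5  0.8]
[[602.4 227.7]
 [570.7 232.3]
 [538.  236.9]
 [490.3 233.3]
 [476.  205.3]
 [469.6 160.8]
 [513.  146.5]]
practice [ 5.61461e+02 -2.16335e+02  1.62000e-01] [ 0.1  0.   0.4  0.4 -0.9 -0.2  0.4 -0.3]
[[ 603.3 -255.1]]
seal base [470.33661558  -4.2497272 ]
```

```bash
python3 -m crank '[{"spin":-0.186},{"spin":-0.186},{"spin":-0.186},{"spin":-0.186},{"spin":-0.186},{"spin":-0.186},{},{},{},{}]' 255 20; python3 - <<'E'
from h import *
s=observe();print(s["tool_pos"],s["orientation"],s["joints"].round(2),s["opening"],s["force"])
E
```

```text
[ 283.56180236 -584.28966837  221.67275789] [-3.13996355e+00  7.34438891e-06  4.51802331e-01] [ 1.05  0.63  0.04  1.52 -0.03  1.   -0.02] 0.9988548701454377 [-0.23127645  0.02580315  0.50481206]validation failed for argument at $[0]...
```

```bash
python3 -m crank '[{"tx":0,"ty":0,"tz":0,"spin":-0.186},{"tx":0,"ty":0,"tz":0,"spin":-0.186},{"tx":0,"ty":0,"tz":0,"spin":-0.186},{"tx":0,"ty":0,"tz":0,"spin":-0.186},{"tx":0,"ty":0,"tz":0,"spin":-0.186},{"tx":0,"ty":0,"tz":0,"spin":-0.186},{"tx":0,"ty":0,"tz":0,"spin":0},{"tx":0,"ty":0,"tz":0,"spin":0}]' 255 20; python3 - <<'E'
from h import *
s=observe();print(s["tool_pos"],s["orientation"],s["joints"].round(2),s["opening"],s["force"])
E
```

```text
time: 1.1
tool_pos: [283.6, -584.7, 222.2]
orientation: [-3.141, -0.0, 1.565]
force: [0.5, -0.1, 0.3]
opening: 0.187
gripper_force: 0.0
[ 283.64260707 -584.67541322  222.19381451] [-3.14138325e+00 -4.97189200e-04  1.56456758e+00] [ 1.23  0.64 -0.26  1.51  0.18  1.02  0.91] 0.18689116555963153 [ 0.50412918 -0.09018613  0.29164213]
```

```bash
python3 -m crank '[{"tx":37,"ty":14.5,"tz":0,"spin":0},{"tx":37,"ty":14.5,"tz":0,"spin":0},{"tx":37,"ty":14.5,"tz":0,"spin":0},{"tx":37,"ty":14.5,"tz":0,"spin":0},{"tx":37,"ty":14.5,"tz":0,"spin":0},{"tx":37,"ty":14.5,"tz":0,"spin":0},{"tx":37,"ty":14.5,"tz":0,"spin":0},{"tx":37,"ty":14.5,"tz":0,"spin":0},{"tx":37,"ty":14.5,"tz":0,"spin":0},{"tx":37,"ty":14.5,"tz":0,"spin":0},{"tx":37,"ty":14.5,"tz":0,"spin":0},{"tx":0,"ty":0,"tz":0,"spin":0}]'; python3 -m crank '[{"tx":37,"ty":14.5,"tz":0,"spin":0},{"tx":37,"ty":14.5,"tz":0,"spin":0},{"tx":37,"ty":14.5,"tz":0,"spin":0},{"tx":37,"ty":14.5,"tz":0,"spin":0},{"tx":37,"ty":14.5,"tz":0,"spin":0},{"tx":37,"ty":14.5,"tz":0,"spin":0},{"tx":37,"ty":14.5,"tz":0,"spin":0},{"tx":37,"ty":14.5,"tz":0,"spin":0},{"tx":37,"ty":14.5,"tz":0,"spin":0},{"tx":37,"ty":14.5,"tz":0,"spin":0},{"tx":37,"ty":14.5,"tz":0,"spin":0},{"tx":0,"ty":0,"tz":0,"spin":0}]'; python3 - <<'E'
from h import *
s=observe();print(s["joints"].round(2),eyes.camera_params("wrist"))
im=eyes.camera("wrist");cv2.imwrite("pics/w1.png",cv2.resize(im[:,:,::-1],(800,600),interpolation=cv2.INTER_CUBIC))
E
```

```text
time: 2.6
tool_pos: [445.9, -175.1, 222.8]
orientation: [3.14, -0.001, 1.572]
force: [-0.3, 0.0, 0.7]
opening: 0.007
gripper_force: 0.0
time: 4.1
tool_pos: [605.6, 231.0, 222.0]
orientation: [3.142, -0.002, 1.57]
force: [0.3, -1.1, 1.3]
opening: -0.0
gripper_force: 0.0
[-0.22  0.64 -0.32  1.52  0.22  1.02 -0.6 ] {'vfov': 65.70646984690485, 'cx': 260.70667383734997, 'cy': 187.94991446062284, 'rvec': array([-2.89494248e+00,  1.85800075e-03, -1.23587617e-03]), 'tvec': array([-605.73365156,  199.15495292,  445.85614326])}
```

View pics/w1.png

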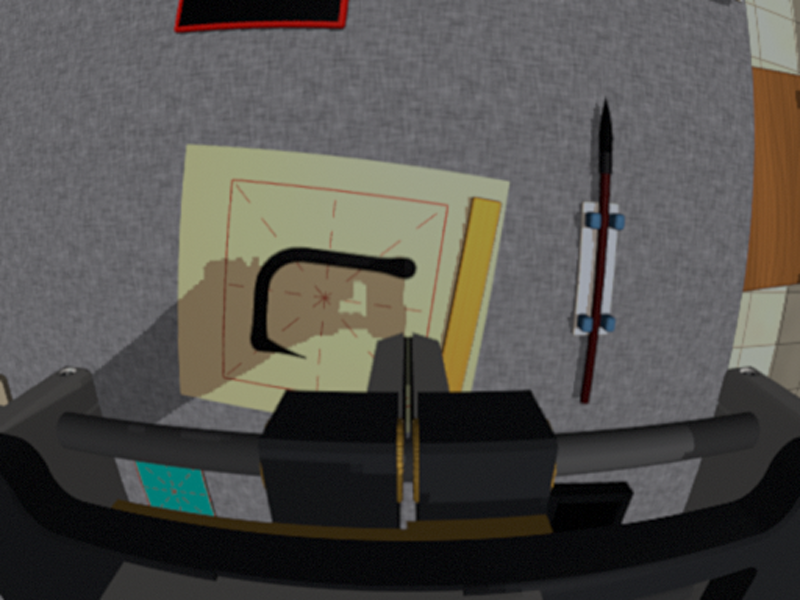

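The wrist picture shows the page's lower left corner at (187,145), its upper left corner at (508,182), the stroke start at about (408,268), the bend at (272,258), the lower right corner of the stroke at (262,345) and the hook tip at (305,356).

```bash
python3 - <<'E'
from h import *
p=eyes.camera_params("wrist");R=cv2.Rodrigues(p["rvec"])[0]
def proj(P):
    c=R@P+p["tvec"];f=K(p)[0,0];h=np.hypot(*c[:2]);r=f*np.arctan2(h,c[2]);return (np.array([p["cx"],p["cy"]])+c[:2]/h*r+.5)*800/512-.5
m=(533.1,202.3,-.141)
def res(v): return np.ravel([proj(np.r_[place(v,q)[0],3])-u for q,u in zip([(-140,120),(140,120),S[3],S[5],S[6]],[(187,145),(508,182),(272,258),(262,345),(305,356)])])
print(res(m).round(1));r=least_squares(res,m);print(r.x.round(3),r.fun.round(1));print(place(r.x,S).round(1))
print([proj(np.r_[w,3]).round() for w in place(m,S)])
E
```

```text
[-2.1 -4.2 -0.  -5.2  0.8  1.  -4.8 -6.3 -0.5 -1.7]
[ 5.34097e+02  1.99295e+02 -1.41000e-01] [-1.  -1.   1.1 -1.5  2.2  4.4 -3.4 -3.2  0.9  1.4]
[[603.4 224.8]
 [571.7 229.3]
 [539.  233.9]
 [491.3 230.3]
 [477.  202.4]
 [470.6 157.8]
 [514.  143.6]]
[array([404., 264.]), array([366., 259.]), array([327., 254.]), array([273., 259.]), array([259., 291.]), array([257., 339.]), array([305., 354.])]
```

```bash
python3 -m crank '[{"tx":-5,"ty":-2.5,"tz":30,"spin":0},{"tx":0,"ty":0,"tz":30,"spin":0},{"tx":0,"ty":0,"tz":30,"spin":0},{"tx":0,"ty":0,"tz":30,"spin":0},{"tx":0,"ty":0,"tz":20,"spin":0},{"tx":0,"ty":0,"tz":10,"spin":0},{"tx":0,"ty":0,"tz":0,"spin":0},{"tx":0,"ty":0,"tz":0,"spin":0}]'
```

```text
time: 5.15
tool_pos: [603.5, 223.5, 73.5]
orientation: [3.14, -0.001, 1.568]
force: [0.6, -0.1, -0.3]
opening: 0.006
gripper_force: 0.0
```

```bash
python3 -m crank '[{"tx":2.5,"ty":0,"tz":15,"spin":0},{"tx":0,"ty":0,"tz":15,"spin":0},{"tx":0,"ty":0,"tz":9,"spin":0},{"tx":0,"ty":0,"tz":0,"spin":0},{"tx":0,"ty":0,"tz":0,"spin":0},{"tx":0,"ty":0,"tz":0,"spin":0}]'; python3 - <<'E'
from h import *
print(observe()["tool_pos"])
im=eyes.camera("wrist")[110:290,120:360];cv2.imwrite("pics/w2.png",cv2.resize(im[:,:,::-1],None,fx=3.3,fy=3.3,interpolation=cv2.INTER_CUBIC))
E
```

```text
time: 5.9
tool_pos: [603.1, 225.9, 34.0]
orientation: [3.141, -0.0, 1.568]
force: [0.0, -0.8, -0.1]
opening: 0.001
gripper_force: 0.0
[603.14916562 225.9199933   33.99680737]
```

View pics/w2.png

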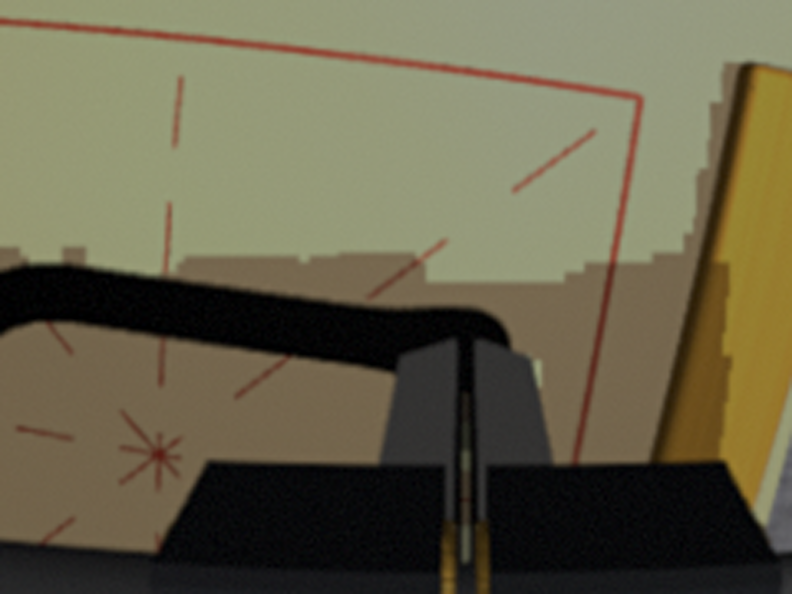

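The fingertips sit over the start of the stroke. I'll trace it now, lowering another 2 mm.

```bash
python3 -m crank '[{"tx":0,"ty":0,"tz":2,"spin":0},{"tx":1.1,"ty":-8,"tz":0,"spin":0},{"tx":1.1,"ty":-8,"tz":0,"spin":0},{"tx":1.1,"ty":-8,"tz":0,"spin":0},{"tx":1.1,"ty":-8,"tz":0,"spin":0},{"tx":0,"ty":0,"tz":0,"spin":0},{"tx":1.1,"ty":-8.1,"tz":0,"spin":0},{"tx":1.1,"ty":-8.1,"tz":0,"spin":0},{"tx":1.1,"ty":-8.1,"tz":0,"spin":0},{"tx":1.1,"ty":-8.1,"tz":0,"spin":0},{"tx":0,"ty":0,"tz":0,"spin":0},{"tx":0,"ty":0,"tz":0,"spin":0}]'
```

```text
time: 7.45
tool_pos: [538.8, 234.8, 31.6]
orientation: [3.141, -0.0, 1.568]
force: [-0.5, 0.5, -1.2]
opening: 0.005
gripper_force: 0.0
```

```bash
python3 -m crank '[{"tx":1,"ty":-7.3,"tz":0,"spin":0},{"tx":1,"ty":-7.3,"tz":0,"spin":0},{"tx":1,"ty":-7.2,"tz":0,"spin":0},{"tx":0,"ty":-9.1,"tz":0,"spin":0},{"tx":-2.3,"ty":-8.9,"tz":0,"spin":0},{"tx":-4.5,"ty":-7.9,"tz":0,"spin":0},{"tx":0,"ty":0,"tz":0,"spin":0},{"tx":-6.3,"ty":-6.6,"tz":0,"spin":0},{"tx":-7.9,"ty":-4.6,"tz":0,"spin":0},{"tx":-8.8,"ty":-2.5,"tz":0,"spin":0},{"tx":-5,"ty":-0.7,"tz":0,"spin":0},{"tx":0,"ty":0,"tz":0,"spin":0}]'
```

```text
time: 8.95
tool_pos: [476.4, 202.5, 31.5]
orientation: [3.141, 0.0, 1.567]
force: [-0.7, -0.0, 1.1]
opening: 0.005
gripper_force: 0.0
```

```bash
python3 -m crank '[{"tx":-8.8,"ty":-1.3,"tz":0,"spin":0},{"tx":-8.8,"ty":-1.3,"tz":0,"spin":0},{"tx":-8.8,"ty":-1.3,"tz":0,"spin":0},{"tx":-8.8,"ty":-1.2,"tz":0,"spin":0},{"tx":-8.8,"ty":-1.2,"tz":0,"spin":0},{"tx":0,"ty":0,"tz":0,"spin":0},{"tx":-2.8,"ty":8.7,"tz":0,"spin":0},{"tx":-2.8,"ty":8.7,"tz":0,"spin":0},{"tx":-2.8,"ty":8.7,"tz":0,"spin":0},{"tx":-2.8,"ty":8.7,"tz":0,"spin":0},{"tx":-2.8,"ty":8.7,"tz":0,"spin":0},{"tx":0,"ty":0,"tz":0,"spin":0}]'
```

```text
time: 10.45
tool_pos: [514.1, 144.6, 31.4]
orientation: [3.141, -0.0, 1.567]
force: [0.1, -0.5, -0.1]
opening: 0.005
gripper_force: 0.0
```

```bash
python3 -m crank '[{"tx":0,"ty":0,"tz":0,"spin":0},{"tx":0,"ty":0,"tz":0,"spin":0}]'; python3 - <<'E'
from h import *
im=eyes.camera("wrist")[110:290,120:360];cv2.imwrite("pics/w3.png",cv2.resize(im[:,:,::-1],None,fx=3.3,fy=3.3,interpolation=cv2.INTER_CUBIC))
E
```

```text
time: 10.7
tool_pos: [512.8, 145.2, 31.5]
orientation: [-3.141, 0.0, 1.568]
force: [-0.3, 0.6, 0.6]
opening: 0.006
gripper_force: 0.0
```

View pics/w3.png

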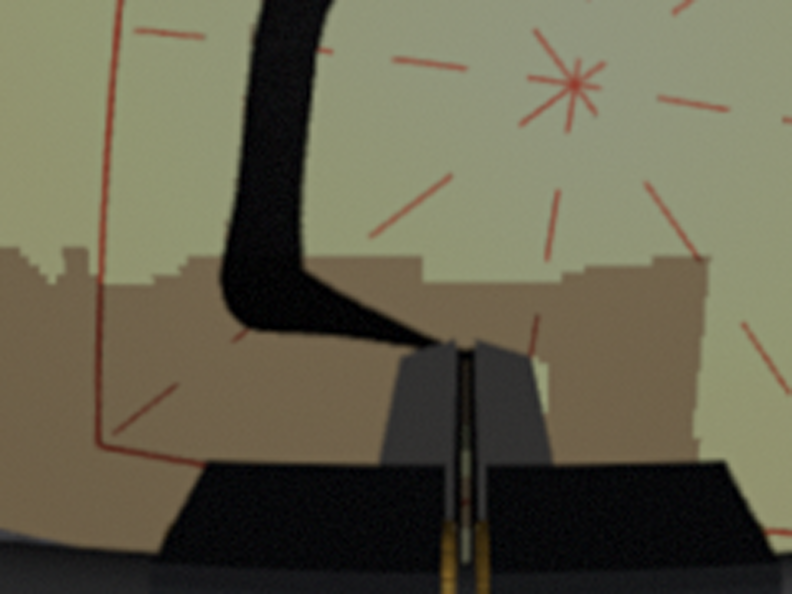

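The fingertips are at the tip of the hook (about (455,345)). Next I'll lift straight up and cross to the practice sheet.

```bash
python3 -m crank '[{"tx":0,"ty":0,"tz":-20,"spin":0},{"tx":0,"ty":0,"tz":-40,"spin":0},{"tx":0,"ty":0,"tz":-40,"spin":0},{"tx":0,"ty":0,"tz":-40,"spin":0},{"tx":0,"ty":0,"tz":-40,"spin":0},{"tx":0,"ty":0,"tz":0,"spin":0}]'; python3 -m crank '[{"tx":-36,"ty":8.2,"tz":0,"spin":0},{"tx":-36,"ty":8.2,"tz":0,"spin":0},{"tx":-36,"ty":8.2,"tz":0,"spin":0},{"tx":-36,"ty":8.2,"tz":0,"spin":0},{"tx":-36,"ty":8.2,"tz":0,"spin":0},{"tx":-36,"ty":8.2,"tz":0,"spin":0},{"tx":-36,"ty":8.2,"tz":0,"spin":0},{"tx":-36,"ty":8.2,"tz":0,"spin":0},{"tx":-36,"ty":8.2,"tz":0,"spin":0},{"tx":-36,"ty":8.2,"tz":0,"spin":0},{"tx":-36,"ty":8.2,"tz":0,"spin":0},{"tx":0,"ty":0,"tz":0,"spin":0}]'; python3 -m crank '[{"tx":0,"ty":0,"tz":0,"spin":0},{"tx":0,"ty":0,"tz":0,"spin":0}]';python3 - <<'E'
from h import *
p=eyes.camera_params("top")
print("bottle base/cap",ray(p,(374,176),0),ray(p,(387.5,160.5),140))
print(eyes.camera_params("wrist"))
im=eyes.camera("wrist");cv2.imwrite("pics/w4.png",cv2.resize(im[:,:,::-1],(800,600),interpolation=cv2.INTER_CUBIC))
E
```

```text
time: 11.5
tool_pos: [514.9, 145.9, 214.4]
orientation: [3.136, -0.002, 1.568]
force: [0.4, -1.2, -0.5]
opening: 0.004
gripper_force: 0.0
time: 13.0
tool_pos: [600.9, -255.1, 209.4]
orientation: [-3.139, 0.001, 1.563]
force: [-0.7, 0.3, 0.4]
opening: 0.005
gripper_force: 0.0
time: 13.25
tool_pos: [602.1, -249.3, 211.2]
orientation: [-3.141, -0.001, 1.57]
force: [-0.1, 0.8, -0.2]
opening: 0.001
gripper_force: 0.0
bottle base/cap [ 631.72996164 -431.13903724    0.        ] [ 643.9461952  -426.23751049  140.        ]
{'vfov': 65.70646984690485, 'cx': 260.70667383734997, 'cy': 187.94991446062284, 'rvec': array([-2.89439472e+00,  8.30662242e-04, -3.31650896e-04]), 'tvec': array([-602.54505919, -264.47929532,  318.26376808])}
```

View pics/w4.png

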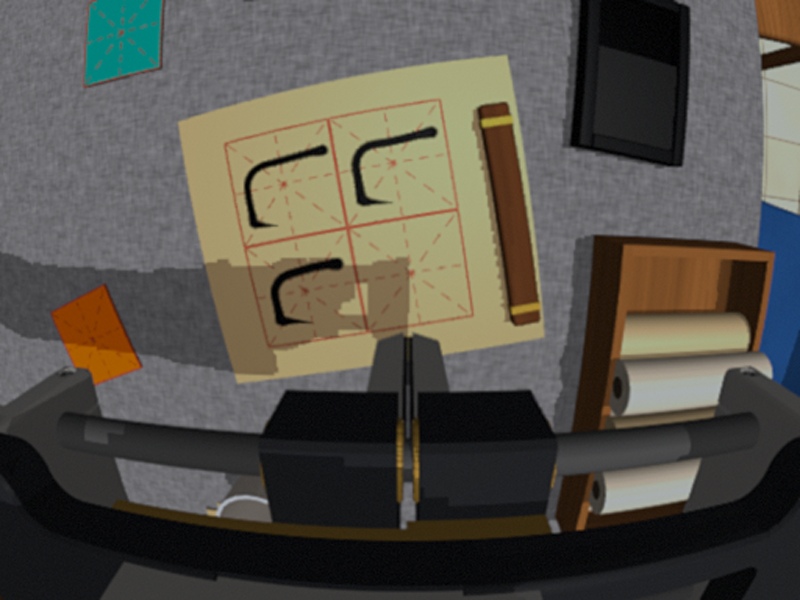

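The blank square's centre star is at (411,272). The other three squares are written, and the bottle is about 175 mm away, so it is clear of the gripper.

```bash
python3 - <<'E'
from h import *
p=eyes.camera_params("wrist");R=cv2.Rodrigues(p["rvec"])[0];f=K(p)[0,0]
for u in [(411,272),(349,228),(473,316),(458,209),(366,332)]:
    d=(np.array(u)+.5)*512/800-.5-[p["cx"],p["cy"]];r=np.hypot(*d);t=r/f
    v=R.T@np.r_[d/r*np.sin(t),np.cos(t)];C=-R.T@p["tvec"];print((C+v*(3-C[2])/v[2]).round(1))
print(observe()["tool_pos"])
E
```

```text
[ 605.3 -254.3    3. ]
[ 555.5 -218.     3. ]
[ 657.4 -291.9    3. ]
[ 642.8 -202.8    3. ]
[ 567.4 -305.9    3. ]
[ 602.25030643 -249.5163246   211.4019162 ]
```

```bash
python3 -m crank '[{"tx":-5,"ty":2,"tz":30,"spin":0},{"tx":0,"ty":0,"tz":40,"spin":0},{"tx":0,"ty":0,"tz":40,"spin":0},{"tx":0,"ty":0,"tz":40,"spin":0},{"tx":0,"ty":0,"tz":20,"spin":0},{"tx":0,"ty":0,"tz":8,"spin":0},{"tx":0,"ty":0,"tz":0,"spin":0},{"tx":0,"ty":0,"tz":0,"spin":0},{"tx":0,"ty":0,"tz":0,"spin":0}]'
```

```text
time: 14.42
tool_pos: [605.0, -256.6, 34.7]
orientation: [3.14, 0.001, 1.568]
force: [0.4, -0.0, -0.4]
opening: 0.007
gripper_force: 0.0
```

```bash
python3 -m crank '[{"tx":0,"ty":0,"tz":4,"spin":0},{"tx":0,"ty":0,"tz":4,"spin":0},{"tx":0,"ty":0,"tz":3,"spin":0},{"tx":0,"ty":0,"tz":2,"spin":0},{"tx":0,"ty":0,"tz":0,"spin":0},{"tx":0,"ty":0,"tz":0,"spin":0}]'
```

```text
time: 15.18
tool_pos: [604.3, -256.2, 20.4]
orientation: [3.141, -0.0, 1.568]
force: [0.5, 0.1, -0.4]
opening: 0.002
gripper_force: 0.0
```

```bash
python3 -m crank '[{"tx":0,"ty":0,"tz":1,"spin":0},{"tx":0,"ty":0,"tz":0,"spin":0},{"tx":0,"ty":0,"tz":0,"spin":0}]'
```

```text
time: 15.55
tool_pos: [604.2, -256.2, 20.4]
orientation: [3.141, 0.0, 1.568]
force: [-3.0, 1.3, 6.5]
opening: 0.002
gripper_force: 3.2
```

```bash
python3 -m crank '[{"tx":0,"ty":0,"tz":0.2,"spin":0},{"tx":0,"ty":0,"tz":0,"spin":0},{"tx":0,"ty":0,"tz":0,"spin":0},{"tx":0,"ty":0,"tz":0,"spin":0}]'
```

```text
time: 16.05
tool_pos: [604.3, -256.3, 20.4]
orientation: [3.141, 0.0, 1.568]
force: [-1.8, 1.3, 6.6]
opening: 0.006
gripper_force: 3.8
```

The touch is steady at about 7 N, so I'm handing in.

```bash
python3 -c "
from cell import hand_in
print(hand_in())"
```

```text
the job is handed in; nothing more can be done
None
```

I traced the stroke from start to hook tip with the fingertips about 12 mm above the paper. The job is handed in with them resting on the middle of the blank square at about 7 N; the hand-in returned no verdict.

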